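Load the specimen shuttle and index it into its hidden viewing station

TASK

Get the specimen shuttle ready for viewing: take the vial off the slideway and stand it upright on the worktop, and set the wide specimen puck flat in the shuttle's round tray while the shuttle is still at its loading station. Then pull up the plunger knob, slide the shuttle toward the microscope and feel for the hidden second hole, so that the knob drops fully home there and locks the shuttle. Leave the other pucks, the tweezers and the dropper bottle where they are.

Things in the scene. Friction and masses are not known exactly. Their poses are not given: they have to be found in the camera images.
- slideway: Fixed aluminium base plate on the worktop, 124 x 224 mm, 8 mm thick; origin under its centre, x across (away from the robot), y along the travel, the microscope beyond the -y end. On it two rails at x = 0 and x = 56 mm, up to z = 22 mm, and end plates at y = -108 and +108 mm, up to z = 26 mm.
- seal (a point): Middle of the black brush seal on top of the grey closed channel along the slideway at its x = -34 mm (22 mm wide, 24 mm high). It hides a bar with two index holes for the plunger's pin: one at the loading station, the other 50 to 88 mm farther toward the microscope, elsewhere each time, not to be seen. The pin has 1.5 mm of play either way in a hole. Axes as the slideway.
- shuttle (a joint): Travel of the carriage along the slideway's -y axis, in m: about 0 (1.5 mm play) at the loading station, where its pin sits in the first hole; end stop at 0.115. The second hole is somewhere from 0.050 to 0.088. Unlocked, the carriage slides against 1 to 3 N; locked it cannot be pushed along. The vial is in its way at the start.
- plate (a point): Centre of the top of the carriage's plate, 34 mm above the worktop; at the loading station it is at slideway x = 0, y = 50 mm. Aluminium plate 110 mm across (x from -52 to +58 mm of this point) and 66 mm along the travel. Axes as the slideway.
- knob (a point): Centre of the black ribbed round plunger knob, 20 mm diameter, 17 mm high, over a steel collar (22 mm wide up to 4 mm above the plate, then 15 mm wide up to 10 mm). It lies 34 mm from the plate's centre on the robot's side; 21.5 mm above the plate when fully home, 28.5 mm when its pin rides on the bar between holes. Axes as the slideway.
- knob_top (a point): Centre of the knob's top, 8.5 mm above its centre. The knob pulls straight up, 12 mm at most, against a spring: 8 N when home, 11 N at the top. The pin is out of the hole from 7 mm of lift. Let go between holes, it rides on the bar, pressed down by about 10 N, and drops 7 mm by itself on reaching the hole.
- tray (a point): Centre of the floor of the carriage's round tray, on the carriage plate, 34 mm above the worktop: inner diameter 48 mm, rim 4 mm thick and 4 mm high. Axes as the slideway; moves with the carriage.
- puck_mid (a point): Centre of the wide specimen puck, an upright disc 40 mm in diameter and 22 mm high, about 0.05 kg. Its x axis points to one small puck and away from the other, so the sides along its y axis are free for fingers.
- small_a_mid (a point): Centre of a small puck, 31 mm in diameter, 21 mm high, close to the wide one: leave it alone.
- small_b_mid (a point): Centre of a small puck, 31 mm in diameter, 16 mm high, close to the wide one: leave it alone.
- vial_mid (a point): Centre of the upright sample vial, 24 mm diameter, 54 mm high, standing on the slideway's base plate ahead of the carriage (its foot 8 mm above the worktop). It may stand anywhere free on the worktop: the strip at x 0.40 to 0.46, y -0.26 to 0.0 holds only the tweezers; the microscope begins at x = 0.49 there, its eyepieces overhanging.
- tweezers_mid (a point): Centre of black tweezers lying flat, 122 mm long along their y axis, 16 mm wide, 6 mm high: leave them alone.
- dropper_mid (a point): Centre of a brown dropper bottle, 33 mm in diameter, 102 mm high, standing beyond the +y end of the slideway: leave it alone.

How it is judged:
On the way, in this order (a step that is already met when the one before it is completed fails the run):
1. the vial is off the slideway and the wide puck lies in the tray, the shuttle still at its loading station (horizontal distance between puck_mid and tray below 0.006 m and z of puck_mid in the frame of tray below 0.014 m and angle between puck_mid's own z axis and vertical below 0.12 rad and height (world z) of vial_mid below 0.031 m and angle between vial_mid's own z axis and vertical below 0.15 rad and value of joint shuttle below 0.006 m), for 0.2 s.
2. the shuttle has left the loading station (value of joint shuttle above 0.012 m), for 0.05 s.
At the end, for the whole second after the job is handed in: The shuttle stands still, locked in the second hole (more than 40 mm from the loading station, the knob within 2 mm of fully down), the wide puck lies flat in its tray (within 6 mm of the tray's centre), and the vial stands upright on the worktop (value of joint shuttle above 0.04 m and z of knob in the frame of tray below 0.0235 m and horizontal distance between puck_mid and tray below 0.006 m and z of puck_mid in the frame of tray below 0.014 m and angle between puck_mid's own z axis and vertical below 0.12 rad and height (world z) of vial_mid between 0.022 and 0.031 m and angle between vial_mid's own z axis and vertical below 0.15 rad and velocity of joint shuttle between -0.005 and 0.005 m/s); the robot touches nothing.
It fails at once if a bystander is moved more than 20 mm or knocked over (distance of any of small_a_mid, small_b_mid, tweezers_mid, dropper_mid from where it was at the start of the episode above 0.02 m or angle between dropper_mid's own z axis and vertical above 0.5 rad).
It also fails if it takes over 70 s, if anything falls off the work surface, if the arm or the gripper's body presses on something with over 40 N, if the wrist force passes 120 N, or if a joint passes its speed limit or range.

ROBOT

A 6-joint arm with a two-finger parallel gripper is mounted at the origin on a cart in front of the work surface, level with it; the furniture and walls round the work are solid. World frame = base frame: x ahead of the robot, y to its left, z up, the work surface at z = 0. Lengths are in m, angles in rad, forces in N, time in s.
With the tool pointing down it reaches from about 0.225 to 0.725 m from the base axis. Payload 3.1 kg.
Tool frame: the origin (TCP) lies at the very end of the fingers, on their centre line; the grasp point (between the pads) lies 19 mm behind it; z points along the fingers, y is the line along which they close (so a half turn about z gives the same grasp; the last joint's range is limited). The gripper opens to 85 mm and grips with 20 to 120 N. Pads are 22 mm wide; open, the fingers measure 114 mm over their backs; the gripper's body (76 mm by 85 mm) begins 54 mm behind the grasp point. The pads swing forward as they close: fully open they stand 13 mm farther back than shut.
Start: joints at [1.166, 0.048, 0.099, 1.622, 0, 1.443], TCP at [0.143, 0.505, 0.231] pointing down, gripper open.
Joint ranges: [-2.91, 2.91], [-0.99, 1.94], [-1.21, 1.42], [-2.12, 2.29], [-1.49, 1.47], [-3.14, 3.14]. Speed limits (rad/s): [2.79, 2.79, 3.14, 3.14, 3.14, 3.14].

INTERFACE

Orientations are given as [roll, pitch, yaw] about the fixed x, y, z axes, in that order (R = Rz(yaw) Ry(pitch) Rx(roll)).
In Python, from rig import arm, kinematics, telemetry, optics gives the robot as it stands. Calls block until the motion is done:
- arm.goto(position, orientation): joint-space move of the TCP to a pose.
- arm.servo_line(position, rot=None, max_speed=0.15): straight line of the TCP; rot=None keeps the orientation; max_speed is the mean speed in m/s.
- arm.set_joints(angles): joint-space move.
- arm.let_go() and arm.close_gripper(strength=None): open the fingers fully, or close them until they stop; strength is the grip in N (None keeps the last).
- arm.sleep(seconds).
- kinematics.solve_ik(position, orientation): joint angles nearest the present ones, or None.
- telemetry.read_state(): the state.
- optics.get_image(name): name is "scene" or "top" or "wrist"; returns (picture, depth): 400x640x3 uint8, red, green, blue; 400x640 float32, m along the optical axis (not along the pixel's ray), 0 where there is no reading.
- optics.get_calibration(name): a dict with "vertical_fov" (degrees; the focal length in pixels is half the picture's height over the tangent of half this angle, whatever the lens; pixels are square), "cx", "cy" (the principal point, pixels), "dist_coeffs" ([k1, k2, p1, p2, k3] as OpenCV has them; the pictures are not rectified), "T" (4x4, takes a point from camera to world coordinates); the wrist camera has in their place "tool_from_camera" (4x4, takes a point from camera to tool coordinates, whose origin is the TCP and whose axes are the flange's). Camera axes: x right, y down, z forward; pixel columns grow to the right and rows downward; lengths in m; the calibration is good to about 2 mm. A picture is of the moment at which its call begins: read the wrist's pose just before it. get_calibration takes no time and is no camera call.
A pose or a line that the arm cannot do raises arm.Unreachable and nothing moves.
- arm.finish_job(): hands the job in; it is judged then, once.
The state is a dict: "time_s": time; "joint_pos": joint angles; "joint_velocities": joint speeds; "effort": joint torques, N m; "eef_pos": TCP position; "tcp_rot": TCP orientation; "contact_force": force on the tool from outside, world axes, zero at the start; "torque": the same for the moment, N m; "opening": opening from 0.0 (shut) to 1.0 (fully open); "finger_force": force on a finger pad.
Only numpy, scipy, OpenCV 4.12 (cv2) and the standard library are available. Lean on these libraries where they do the work, as an engineer would, in place of code of your own. Each camera call takes 0.05 s, during which the arm holds its last target. There are 200 camera calls.

## Working session

There is one attempt and no reset: what is moved stays moved. The work goes in short steps, each a Python script; the robot and the scene stay as the last script left them, time stands still between calls to the robot, and variables do not carry over. Pictures are saved under pics/ and viewed, at most 10 in all, crops included, and the job is handed in when it is done.

```bash
ls; mkdir -p pics; cat > h.py <<'E'
import numpy as np, cv2
from rig import arm, kinematics, telemetry, optics
def K(c,shape=(400,640)):
    f=shape[0]/2/np.tan(np.radians(c["vertical_fov"])/2)
    return np.array([[f,0,c["cx"]],[0,f,c["cy"]],[0,0,1.]])
def camT(name):
    c=optics.get_calibration(name)
    if "T" in c: return c,np.array(c["T"])
    from scipy.spatial.transform import Rotation as R
    s=telemetry.read_state(); T=np.eye(4); T[:3,:3]=R.from_euler('xyz',s["tcp_rot"]).as_matrix(); T[:3,3]=s["eef_pos"]
    return c,T@np.array(c["tool_from_camera"])
def und(c,px):
    return cv2.undistortPoints(np.array(px,float).reshape(-1,1,2),K(c),np.array(c["dist_coeffs"],float)).reshape(-1,2)
def onplane(c,T,px,z):
    u=und(c,px); d=np.c_[u,np.ones(len(u))]@T[:3,:3].T
    return T[:3,3]+d*((z-T[2,3])/d[:,2])[:,None]
def cloud(c,T,dep):
    v,u=np.mgrid[0:400,0:640]; p=und(c,np.c_[u.ravel(),v.ravel()])
    d=dep.ravel(); P=np.c_[p*d[:,None],d]@T[:3,:3].T+T[:3,3]; P[d<=0]=np.nan
    return P.reshape(400,640,3)
def snap(name,f):
    c,T=camT(name); im,dep=optics.get_image(name)
    cv2.imwrite(f"pics/{f}.png",im[:,:,::-1]); np.savez(f"pics/{f}.npz",im=im,dep=dep,T=T)
    return c,T,im,dep
E
python3 - <<'E'
from h import *
for n in("scene","top","wrist"):
    c,T,im,d=snap(n,n+"0"); print(n,c,T.round(3).tolist(),(d>0).mean())
print(telemetry.read_state())
E
```

```text
pics
scene {'vertical_fov': 48.77758135905194, 'cx': 314.98364626685776, 'cy': 201.6519643907376, 'dist_coeffs': array([-0.122643,  0.      ,  0.      ,  0.      ,  0.      ]), 'T': array([[ 0.69307699, -0.36301493,  0.62278764, -0.37278785],
       [-0.72049568, -0.321246  ,  0.61456243, -0.90111358],
       [-0.0230273 , -0.87465489, -0.4841989 ,  0.73581686],
       [ 0.        ,  0.        ,  0.        ,  1.        ]])} [[0.693, -0.363, 0.623, -0.373], [-0.72, -0.321, 0.615, -0.901], [-0.023, -0.875, -0.484, 0.736], [0.0, 0.0, 0.0, 1.0]] 0.9956953125
top {'vertical_fov': 51.99231064788242, 'cx': 316.8391802716154, 'cy': 194.76149741456666, 'dist_coeffs': array([0.00481488, 0.        , 0.        , 0.        , 0.        ]), 'T': array([[ 0.01909019, -0.98209699,  0.18740618,  0.29260573],
       [-0.99971589, -0.0160742 ,  0.01759994, -0.04170462],
       [-0.01427244, -0.18768892, -0.98212482,  1.20102368],
       [ 0.        ,  0.        ,  0.        ,  1.        ]])} [[0.019, -0.982, 0.187, 0.293], [-1.0, -0.016, 0.018, -0.042], [-0.014, -0.188, -0.982, 1.201], [0.0, 0.0, 0.0, 1
[... 671 characters left out ...]
 1.0]] 0.99592578125
{'time_s': 0.15, 'joint_pos': array([1.16623260e+00, 4.85719972e-02, 9.79458297e-02, 1.62202894e+00,
       2.85237328e-06, 1.44302492e+00]), 'joint_velocities': array([ 0.00041264, -0.00145421,  0.00348343, -0.00079655,  0.00198244,
        0.00147343]), 'effort': array([ 1.31863861e-03, -3.39260352e+01,  3.20423555e+01,  1.54044048e-02,
       -1.60927480e-04,  4.46436488e-06]), 'eef_pos': array([0.14326956, 0.50456289, 0.23038461]), 'tcp_rot': array([-3.13974939e+00, -2.39682483e-04,  2.86480010e+00]), 'contact_force': array([0.45250579, 0.18352842, 0.02034516]), 'torque': array([0.03593676, 0.00506836, 0.01050159]), 'finger_force': 0.0, 'opening': 1.0007065275857332}
```

View pics/top0.png

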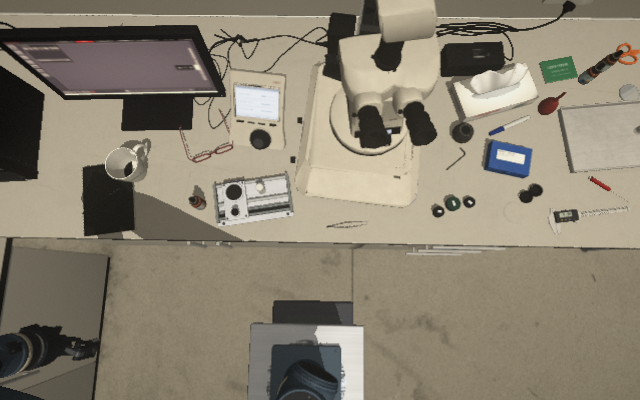

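View pics/scene0.png

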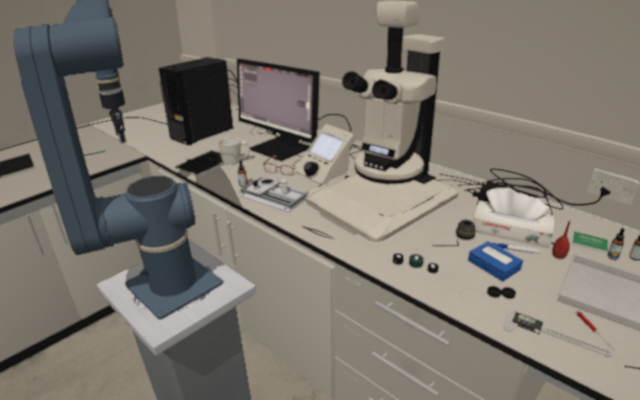

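The top view shows the slideway at about (253,198), with the carriage at its left end. The pucks are at (437,211), (453,202) and (470,201), the tweezers at (347,225) and the dropper at (197,202). I'll get rough positions from these, then look closer with the wrist camera.

```bash
python3 - <<'E'
from h import *
c,T=camT("top")
print(onplane(c,T,[(253,198),(234,191),(237,210),(260,187),(437,211),(453,202),(470,201),(347,225),(197,202),(300,190)],0.02).round(3))
s=telemetry.read_state()
# camera looks forward along -tool x*; view straight: place TCP so that camera sees slideway
def look(xy,h,yaw):
    # TCP pose such that the camera axis meets xy at z=.02
    from scipy.spatial.transform import Rotation as R
    tc=np.array(optics.get_calibration("wrist")["tool_from_camera"])
    Rm=R.from_euler('xyz',[np.pi,0,yaw]).as_matrix()
    a=Rm@tc[:3,2]; o=Rm@tc[:3,3]
    t=(0.02-h-o[2])/a[2]
    p=np.array([*xy,0.02])-a*t-o; return p
for n,xy in(("slide",onplane(c,T,[(253,198)],.02)[0,:2]),("pucks",onplane(c,T,[(453,204)],.02)[0,:2])):
    for yaw in(np.pi/2,0,-np.pi/2,np.pi):
        p=look(xy,.24,yaw); print(n,round(yaw,2),p.round(3),kinematics.solve_ik(p,[np.pi,0,yaw]))
E
```

```text
[[ 0.505  0.167  0.02 ]
 [ 0.525  0.224  0.02 ]
 [ 0.469  0.212  0.02 ]
 [ 0.539  0.147  0.02 ]
 [ 0.476 -0.369  0.02 ]
 [ 0.503 -0.417  0.02 ]
 [ 0.507 -0.466  0.02 ]
 [ 0.43  -0.109  0.02 ]
 [ 0.491  0.331  0.02 ]
 [ 0.531  0.029  0.02 ]]
slide 1.57 [0.506 0.208 0.24 ] [0.26761927 0.1089254  0.18114569 1.64301661 0.         1.83841559]
slide 0 [0.547 0.166 0.24 ] [ 0.17679652  0.17313238  0.25234989  1.65001383  0.         -2.96479613]
slide -1.57 [0.504 0.125 0.24 ] [ 0.11381569  0.03620044  0.10433578  1.63893167  0.         -1.45698063]
slide 3.14 [0.464 0.167 0.24 ] [ 0.21051403 -0.03294754  0.03510068  1.63884455  0.          0.21051403]
pucks 1.57 [ 0.498 -0.375  0.24 ] [-0.75275438  0.3171794   0.42354487  1.67716179  0.          0.81804194]
pucks 0 [ 0.539 -0.417  0.24 ] [-0.75748825  0.49498524  0.65622795  1.73203903  0.          2.38410441]
pucks -1.57 [ 0.496 -0.458  0.24 ] [-0.84464862  0.47473173  0.62855627  1.72462086  0.         -2.41544494]
pucks 3.14 [ 0.456 -0.416  0.24 ] [-0.84822435  0.29789365  0.39971469  1.67261736  0.         -0.84822435]
```

```bash
python3 - <<'E'
from h import *
c,T=camT("top"); print(onplane(c,T,[(375,145),(425,140),(372,100)],0.3).round(3))
d=np.load("pics/top0.npz"); P=cloud(c,d["T"],d["dep"]); print("eyepiece tips", P[140,375].round(3),P[135,420].round(3))
arm.goto([0.464,0.167,0.24],[np.pi,0,np.pi]); arm.sleep(.2); snap("wrist","w_slide")
arm.goto([0.34,0.05,0.28],[np.pi,0,np.pi])
arm.goto([0.34,-0.25,0.28],[np.pi,0,np.pi])
arm.goto([0.456,-0.416,0.2],[np.pi,0,np.pi]); arm.sleep(.2); snap("wrist","w_puck")
s=telemetry.read_state();print(s["time_s"],s["eef_pos"],s["tcp_rot"])
a=cv2.imread("pics/w_slide.png");b=cv2.imread("pics/w_puck.png")
cv2.imwrite("pics/both.png",np.vstack([a[:300],b[50:350]])) 
E
```

```text
[[ 0.582 -0.156  0.3  ]
 [ 0.596 -0.27   0.3  ]
 [ 0.692 -0.15   0.3  ]]
eyepiece tips [ 0.551 -0.14   0.431] [ 0.566 -0.23   0.42 ]
5.1083 [ 0.45621512 -0.41553263  0.20202881] [-3.13954965e+00  1.91015094e-03 -3.14091836e+00]
```

View pics/w_slide.png

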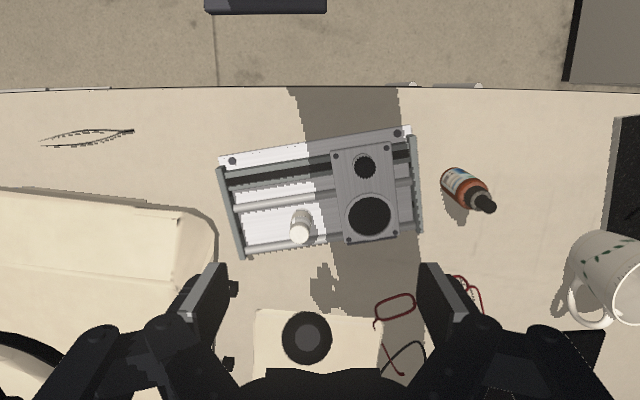

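View pics/w_puck.png

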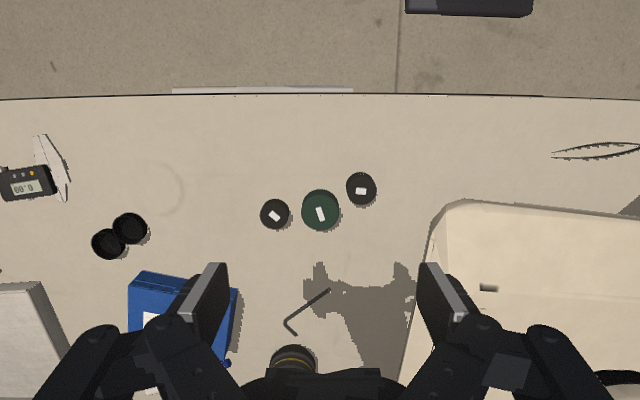

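The slideway picture shows the knob at (365,166), the dark tray at (370,215) and the vial with its top at (300,230). The puck picture shows the wide green puck at (320,210), with small pucks at (275,214) and (361,189). Next I'll turn these into world positions.

```bash
cat > meas.py <<'E'
from h import *
def load(f): 
    d=np.load(f"pics/{f}.npz"); c=optics.get_calibration("wrist"); return c,d["T"],d["im"],cloud(c,d["T"],d["dep"]),cv2.cvtColor(d["im"],cv2.COLOR_RGB2HSV)
def blobs(m,amin=60):
    cs,_=cv2.findContours(m.astype(np.uint8),cv2.RETR_EXTERNAL,cv2.CHAIN_APPROX_NONE)
    return [k for k in cs if cv2.contourArea(k)>amin]
def ellc(c,T,k,z):
    P=onplane(c,T,k.reshape(-1,2),z)[:,:2].astype(np.float32)
    (x,y),(a,b),t=cv2.fitEllipse(P); return np.round([x,y,a,b],4)
def rect(P): return cv2.minAreaRect(P.astype(np.float32))
E
python3 - <<'E'
from meas import *
c,T,im,P,h=load("w_slide")
z=P[...,2]
v,u=np.mgrid[0:400,0:640]; roi=(u>200)&(u<430)&(v>110)&(v<265)
print("z base/worktop", np.nanmedian(z[240:260,450:500]))
m=roi&(h[...,2]<70)
for k in blobs(m,150):
    x,y,w,hh=cv2.boundingRect(k); print("dark",x,y,w,hh,[ellc(c,T,k,zz).tolist() for zz in(.034,.038,.064)])
m=roi&(z>.05)
for k in blobs(m,60):
    mk=np.zeros(z.shape,np.uint8);cv2.drawContours(mk,[k],-1,1,-1); zz=z[(mk>0)&m]; t=np.percentile(zz,80)
    Q=P[(mk>0)&m&(z>t-.003)]; print("tall",cv2.boundingRect(k),t,Q[:,:2].mean(0),rect(Q[:,:2]),len(Q))
Q=P[roi&(abs(z-.034)<.004)&(u>325)&(u<405)]; print("plate",rect(Q[:,:2]),len(Q))
Q=P[roi&(z>.004)&(z<.028)]; r=rect(Q[:,:2]); print("slide",r,cv2.boxPoints(r).round(3).tolist())
c,T,im,P,h=load("w_puck"); z=P[...,2]
roi=(u>250)&(u<385)&(v>165)&(v<240)
for k in blobs(roi&(h[...,2]<110)&(z>.008),60):
    mk=np.zeros(z.shape,np.uint8);cv2.drawContours(mk,[k],-1,1,-1); zz=z[(mk>0)]; t=np.percentile(zz,80)
    Q=P[(mk>0)&(z>t-.003)]; print("puck",cv2.boundingRect(k),t,rect(Q[:,:2]),cv2.minEnclosingCircle(Q[:,:2].astype(np.float32)),len(Q))
E
```

```text
z base/worktop 0.0021436952576564805
dark 348 197 43 39 [[0.5218, 0.2195, 0.0456, 0.0468], [0.5202, 0.2189, 0.0451, 0.0462], [0.5098, 0.215, 0.0417, 0.0427]]
dark 224 161 108 29 [[0.4738, 0.1095, 0.0091, 0.2094], [0.4727, 0.1101, 0.009, 0.207], [0.4659, 0.1144, 0.0083, 0.1914]]
dark 354 156 22 23 [[0.4646, 0.2118, 0.0216, 0.024], [0.4636, 0.2113, 0.0213, 0.0238], [0.4575, 0.2079, 0.0197, 0.022]]
tall (289, 222, 21, 22) 0.06324284124089648 [0.53085674 0.14151817] ((0.531190812587738, 0.1412983238697052), (0.020405776798725128, 0.0208841934800148), 63.888633728027344) 295
tall (354, 156, 22, 23) 0.06520111865300024 [0.45902695 0.20868455] ((0.4592766761779785, 0.20879189670085907), (0.01878172531723976, 0.018614020198583603), 19.60675048828125) 284
plate ((0.4958648085594177, 0.21505290269851685), (0.11040635406970978, 0.06640122085809708), 9.586136817932129) 4720
slide ((0.5032484531402588, 0.16170020401477814), (0.19106990098953247, 0.28269660472869873), 0.18008022010326385) [[0.40700000524520874, 0.30300000309944153], [0.40799999237060547, 0.019999999552965164], [0.5989999771118164, 0.020999999716877937], [0.5979999899864197, 0.30300000309944153]]
puck (260, 201, 29, 29) nan ((0.0, 0.0), (0.0, 0.0), 0.0) ((0.0, 0.0), 0.0) 0
puck (301, 191, 38, 40) nan ((0.0, 0.0), (0.0, 0.0), 0.0) ((0.0, 0.0), 0.0) 0
puck (346, 173, 31, 32) nan ((0.0, 0.0), (0.0, 0.0), 0.0) ((0.0, 0.0), 0.0) 0
```

```bash
python3 - <<'E'
from meas import *
c,T,im,P,h=load("w_puck"); z=P[...,2]
v,u=np.mgrid[0:400,0:640]; roi=(u>250)&(u<385)&(v>165)&(v<240)
C=[]
for k in blobs(roi&(h[...,2]<110)&(z>.008),60):
    mk=np.zeros(z.shape,np.uint8);cv2.drawContours(mk,[k],-1,1,-1); ok=(mk>0)&np.isfinite(z); t=np.percentile(z[ok],60)
    Q=P[ok&(z>t-.004)][:,:2].astype(np.float32); q=cv2.minEnclosingCircle(Q); C.append(q[0]); print("puck",cv2.boundingRect(k),t,rect(Q),q,len(Q))
print([np.degrees(np.arctan2(*(np.subtract(C[i],C[1])[::-1]))) for i in(0,2)])
mt=(h[...,2]<70)&(u>540)&(v>130)&(v<170)
Q=P[mt]; Q=Q[np.isfinite(Q[:,2])]; print("tweez",rect(Q[:,:2]))
# vial grasp
yaw=np.radians(-80.4); o=[np.pi,0,yaw]
vx,vy=.5311,.1413
px,py=.415,.015
from rig import arm
arm.goto([.34,-.2,.28],[np.pi,0,-np.pi/2]); arm.goto([.40,.05,.25],o)
arm.goto([vx,vy,.16],o)
arm.servo_line([vx,vy,.030],max_speed=.12); arm.close_gripper(30); arm.sleep(.2)
s=telemetry.read_state(); print(s["time_s"],s["opening"],s["finger_force"],s["contact_force"],s["eef_pos"])
E
```

```text
puck (260, 201, 29, 29) 0.017235078593007037 ((0.5064839720726013, -0.4693670868873596), (0.02909994125366211, 0.03038417361676693), 87.31407165527344) ((0.5065943002700806, -0.4693266749382019), 0.015416012145578861) 603
puck (301, 191, 38, 40) 0.02320547912183376 ((0.5001121759414673, -0.41977792978286743), (0.03925599530339241, 0.03920755907893181), 28.244220733642578) ((0.5005185008049011, -0.4199198782444), 0.020297134295105934) 1089
puck (346, 173, 31, 32) 0.02221573775061758 ((0.4761892259120941, -0.37702587246894836), (0.030010631307959557, 0.029898634180426598), 0.9127848744392395) ((0.4765113592147827, -0.3771657943725586), 0.015493374317884445) 675
[np.float64(-82.98925249983175), np.float64(119.31494771039728)]
tweez ((0.4349081218242645, -0.11830827593803406), (0.016555432230234146, 0.09501411020755768), 7.7383623123168945)
10.1917 0.2605358453846985 29.47210729122162 [-0.69791628  0.29074932  1.55388456] [0.53131912 0.14131408 0.03027678]
```

```bash
python3 - <<'E'
from h import *
yaw=np.radians(-80.4)
arm.servo_line([.5311,.1413,.12],max_speed=.15)
o=[np.pi,0,-np.pi/2]
arm.goto([.415,.015,.12],o)
arm.servo_line([.415,.015,.027],max_speed=.12)
z0=telemetry.read_state()["contact_force"][2]
for z in np.arange(.026,.0195,-.001):
    arm.servo_line([.415,.015,z],max_speed=.05)
    f=telemetry.read_state()["contact_force"][2]
    if f-z0>3: break
print(z,z0,f)
arm.let_go(); arm.sleep(.2)
arm.servo_line([.415,.015,.14],max_speed=.2)
arm.goto([.34,-.2,.26],o)
# puck
o=[np.pi,0,np.radians(-72)]
p=np.array([.5003,-.4199])
print([kinematics.solve_ik([*p,.006],[np.pi,0,np.radians(a)]) for a in(-72,108)])
o=[np.pi,0,np.radians(108)]
arm.goto([*p,.12],o); arm.servo_line([*p,.006],max_speed=.12)
arm.close_gripper(30); arm.sleep(.2)
s=telemetry.read_state(); print(s["time_s"],s["opening"],s["finger_force"],s["contact_force"],s["eef_pos"])
arm.servo_line([*p,.12],max_speed=.15)
s=telemetry.read_state(); print(s["time_s"],s["opening"],s["finger_force"],s["joint_pos"])
snap("top","top1")
im=cv2.imread("pics/top1.png"); cv2.imwrite("pics/t1.png",cv2.resize(im[120:260,180:500],None,fx=2.4,fy=2.4))
E
```

```text
0.020999999999999994 -0.23971470318298002 5.806547132899385
[array([-0.80085247,  0.43965626,  0.11261515,  1.24375522,  0.        ,
       -2.68580806]), array([-0.80085247,  0.43965626,  0.11261515,  1.24375522,  0.        ,
        0.45578459])]
20.7917 0.4545883509777788 30.634907484054565 [ 0.1136038  -0.90995005  4.21129279] [ 0.50075095 -0.42038484  0.00686638]
21.7 0.44962723979774505 30.328146815299988 [-8.00865862e-01  3.87953428e-01  2.71171075e-01  1.45685321e+00
  3.96096933e-06  4.55788913e-01]
```

View pics/t1.png

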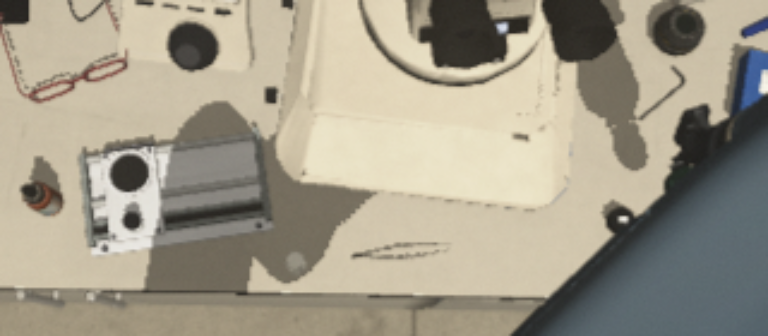

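The vial stands upright on the worktop at (295,262) in the crop and the puck is held. Next I'll place it in the tray.

```bash
python3 - <<'E'
from h import *
o=[np.pi,0,np.radians(-170.4)]
arm.goto([.34,-.2,.26],[np.pi,0,np.radians(150)]); arm.goto([.40,.08,.22],o)
t=np.array([.5222,.2196])
arm.goto([*t,.10],o); arm.servo_line([*t,.050],max_speed=.1)
arm.sleep(.1); z0=telemetry.read_state()["contact_force"][2]
for z in np.arange(.048,.0375,-.001):
    arm.servo_line([*t,z],max_speed=.05)
    f=telemetry.read_state()["contact_force"]
    if f[2]-z0>3: break
print(z,z0,f,telemetry.read_state()["opening"])
if z<.044:
    arm.let_go(); arm.sleep(.2); arm.servo_line([*t,.12],max_speed=.2)
    p=[.47,.20,.2]; arm.goto(p,o); arm.sleep(.2); snap("wrist","w2")
    im=cv2.imread("pics/w2.png"); cv2.imwrite("pics/w2c.png",cv2.resize(im[80:300,200:500],None,fx=2.5,fy=2.5))
print(telemetry.read_state()["time_s"])
E
```

```text
0.039999999999999994 -0.722036022371763 [-2.94995229 -0.83226255  3.74234892] 0.4520105711234055
29.9167
```

View pics/w2c.png

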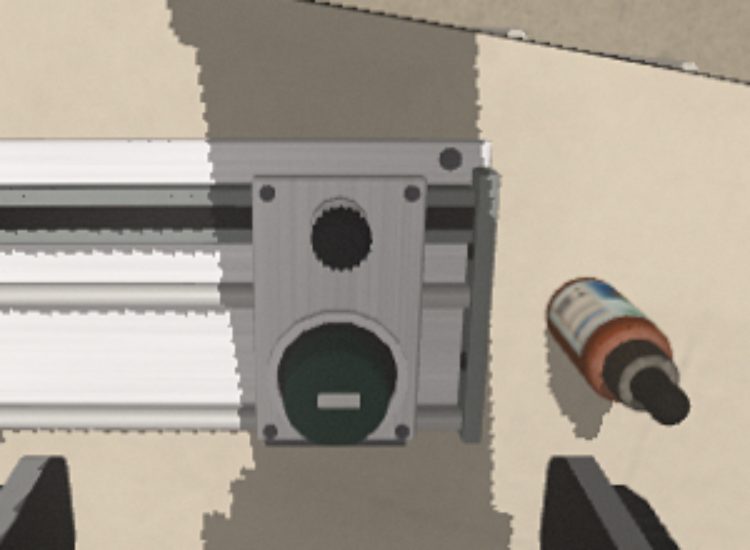

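The puck appears to sit in the tray at (338,380) in the crop, with the knob at (342,237). I'll check height, tilt and centring, and measure the knob and plate again.

```bash
python3 - <<'E'
from meas import *
c,T,im,P,h=load("w2"); z=P[...,2]
v,u=np.mgrid[0:400,0:640]
ax=np.array([np.cos(np.radians(9.6)),np.sin(np.radians(9.6))]); ay=np.array([-ax[1],ax[0]])
r=(u>305)&(u<365)&(v>200)&(v<262)&(z>.045)
t=np.nanpercentile(z[r],60); Q=P[r&(z>t-.005)]
A=np.linalg.lstsq(np.c_[Q[:,:2]-Q[:,:2].mean(0),np.ones(len(Q))],Q[:,2],rcond=None)[0]; print("puck",t,A,cv2.minEnclosingCircle(Q[:,:2].astype(np.float32)))
r=(u>320)&(u<355)&(v>155)&(v<192)&(z>.058); Q2=P[r];print("knob",np.nanmedian(Q2[:,2]),rect(Q2[:,:2]),cv2.minEnclosingCircle(Q2[:,:2].astype(np.float32)))
r=(u>298)&(u<375)&(v>145)&(v<262)&(abs(z-.0355)<.0035); R=rect(P[r][:,:2]); print("plate",R, "platept",np.array(R[0])-.003*ax,"tray~",np.array(R[0])+.027*ax)
E
```

```text
puck 0.05711210237424902 [0.01769375 0.00390589 0.05690392] ((0.5215951800346375, 0.2180841863155365), 0.020445656031370163)
knob 0.06458454482790774 ((0.4594419002532959, 0.20877178013324738), (0.020491914823651314, 0.020895345136523247), 85.03118133544922) ((0.4595242142677307, 0.20861870050430298), 0.010817703790962696)
plate ((0.49533677101135254, 0.21488529443740845), (0.10908699035644531, 0.06625425815582275), 9.557792663574219) platept [0.49237878 0.21438499] tray~ [0.52195866 0.21938805]
```

The puck is flat and about 1.3 mm from the tray's centre. Next I'll pull the knob up and slide the shuttle 40 mm.

```bash
python3 - <<'E'
from h import *
o=[np.pi,0,np.radians(-170.4)]; a=np.radians(9.6); ay=np.array([-np.sin(a),np.cos(a),0])
k=np.array([.4594,.2087,0]); Z=np.array([0,0,1.])
arm.goto(k+Z*.12,o); arm.servo_line(k+Z*.0415,max_speed=.12)
f0=telemetry.read_state()["contact_force"]
arm.close_gripper(70); arm.sleep(.2)
s=telemetry.read_state(); print("grip",s["opening"],s["finger_force"],f0.round(1),s["contact_force"].round(1),s["eef_pos"].round(4))
arm.servo_line(k+Z*.0515,max_speed=.04); arm.sleep(.1)
s=telemetry.read_state(); print("lift",s["opening"],s["contact_force"].round(1),s["eef_pos"].round(4))
ok=True
for d in np.arange(.005,.0401,.005):
    arm.servo_line(k+Z*.0515-ay*d,max_speed=.05)
    f=telemetry.read_state()["contact_force"]; 
    print(round(d,3),f.round(1),round(f@ay,1))
    if abs((f-f0)@ay)>15: ok=False; break
s=telemetry.read_state(); print(ok,s["time_s"],s["opening"],s["eef_pos"])
E
```

```text
grip 0.20558876835519133 68.41702733858256 [0.5 0.1 0.7] [-0.9 -0.3  5.1] [0.4596 0.2089 0.042 ]
lift 0.2029035491557851 [  4.6   1.8 -10.9] [0.4594 0.2085 0.0499]
0.005 [  5.    0.  -11.2] -0.8
0.01 [  4.9   0.  -11. ] -0.8
0.015 [ 5.6  0.2 -9.2] -0.8
0.02 [  5.6   0.5 -10.6] -0.4
0.025 [ 5.9  1.  -9.8] -0.0
0.03 [  6.1  -0.  -11.1] -1.0
0.035 [  5.1   0.3 -11.2] -0.6
0.04 [ 5.1 -0.8 -9.5] -1.7
True 34.4667 0.20152059957493557 [0.46609706 0.16851332 0.0499682 ]
```

```bash
python3 - <<'E'
from h import *
o=[np.pi,0,np.radians(-170.4)]; a=np.radians(9.6); ay=np.array([-np.sin(a),np.cos(a),0])
k0=np.array([.4594,.2087,0]); Z=np.array([0,0,1.]); k=k0-ay*.04
arm.let_go(); arm.sleep(.1); arm.servo_line(k+Z*.11,max_speed=.2)
arm.close_gripper(30)
b=k+ay*.032
arm.goto(b+Z*.10,o); arm.servo_line(b+Z*.057,max_speed=.1); arm.sleep(.1)
s=telemetry.read_state(); f0=s["contact_force"]; print(s["time_s"],f0.round(1),s["opening"])
log=[]
for d in np.arange(.001,.075,.0015):
    arm.servo_line(b+Z*.057-ay*d,max_speed=.03)
    s=telemetry.read_state(); g=(s["contact_force"]-f0)@ay; log.append((round(d*1e3,1),round(g,1)))
    if g>9: break
    if s["time_s"]>60: break
print(log,s["time_s"],s["eef_pos"])
snap("wrist","w3")
E
```

```text
37.3833 [-0.9 -0.2  0.3] -0.0007520658948763412
[(np.float64(1.0), np.float64(-0.1)), (np.float64(2.5), np.float64(0.4)), (np.float64(4.0), np.float64(0.6)), (np.float64(5.5), np.float64(-0.4)), (np.float64(7.0), np.float64(-1.3)), (np.float64(8.5), np.float64(0.3)), (np.float64(10.0), np.float64(0.1)), (np.float64(11.5), np.float64(2.9)), (np.float64(13.0), np.float64(1.7)), (np.float64(14.5), np.float64(3.9)), (np.float64(16.0), np.float64(5.8)), (np.float64(17.5), np.float64(4.6)), (np.float64(19.0), np.float64(1.5)), (np.float64(20.5), np.float64(5.6)), (np.float64(22.0), np.float64(6.6)), (np.float64(23.5), np.float64(-2.5)), (np.float64(25.0), np.float64(0.1)), (np.float64(26.5), np.float64(-0.3)), (np.float64(28.0), np.float64(0.1)), (np.float64(29.5), np.float64(0.3)), (np.float64(31.0), np.float64(1.4)), (np.float64(32.5), np.float64(1.6)), (np.float64(34.0), np.float64(4.3)), (np.float64(35.5), np.float64(7.6)), (np.float64(37.0), np.float64(10.1))] 43.6333 [0.46674394 0.16717777 0.05746558]
```

Contact came at d ≈ 10.5 mm. The resistance at d ≈ 37 mm could be the lock or just stiction, so I'll back off and check the knob's height.

```bash
python3 - <<'E'
from meas import *
o=[np.pi,0,np.radians(-170.4)]; a=np.radians(9.6); ay=np.array([-np.sin(a),np.cos(a),0]); ax=np.array([np.cos(a),np.sin(a),0])
s=telemetry.read_state(); p=np.array(s["eef_pos"])
arm.servo_line(p+ay*.012,max_speed=.1); arm.servo_line(p+ay*.012+[0,0,.08],max_speed=.2); 
arm.goto([.47,.16,.2],o); arm.sleep(.2); snap("wrist","w4"); print(telemetry.read_state()["time_s"])
c,T,im,P,h=load("w4"); z=P[...,2]
X=(P[...,:2]-[.4594,.2087])@ax[:2]; Y=-(P[...,:2]-[.4594,.2087])@ay[:2]
m=(abs(X)<.016)&(z>.055)&(Y>.02)&(Y<.115); Q=P[m]; q=cv2.minEnclosingCircle(Q[:,:2].astype(np.float32))
print("knob z",np.nanmedian(Q[:,2]),q,"travel",-(np.array(q[0])-[.4594,.2087])@ay[:2],m.sum())
m=(X>.04)&(X<.09)&(z>.05)&(Y>.02)&(Y<.115);Q=P[m];print("puck",np.nanmedian(Q[:,2]),cv2.minEnclosingCircle(Q[:,:2].astype(np.float32)))
im=cv2.imread("pics/w4.png"); cv2.imwrite("pics/w4c.png",cv2.resize(im[80:300,150:450],None,fx=2.5,fy=2.5))
E
```

```text
45.15
knob z 0.26374931745473296 ((0.4701637923717499, 0.1434367299079895), 0.04749817028641701) travel 0.06614438984073343 28655
puck 0.05697062903971234 ((0.5306652784347534, 0.1602710783481598), 0.02003633975982666)
```

View pics/w4c.png

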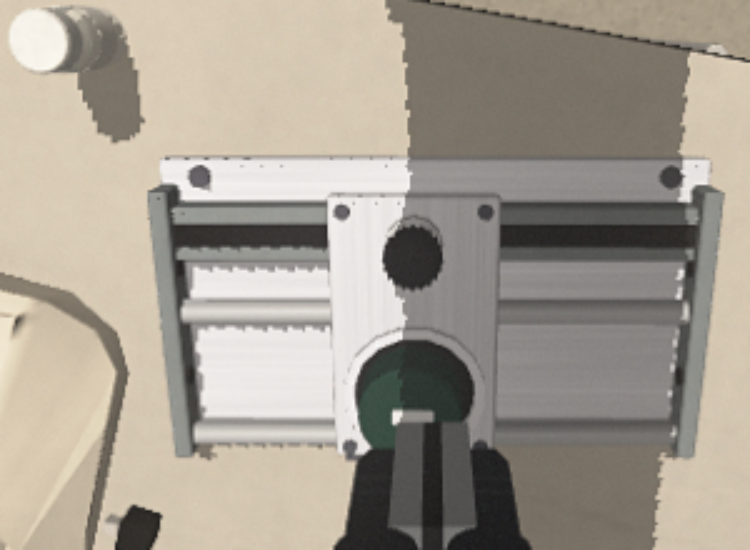

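The shuttle stands mid-slideway, with the knob at (412,257) in the crop and the puck in its tray at (413,397). The gripper got into the height mask, so I'll redo the knob height with z below 0.09.

```bash
python3 - <<'E'
from meas import *
a=np.radians(9.6); ay=np.array([-np.sin(a),np.cos(a)])
c,T,im,P,h=load("w4"); z=P[...,2]; v,u=np.mgrid[0:400,0:640]
m=(u>302)&(u<330)&(v>165)&(v<198)&(z>.055)&(z<.09); Q=P[m]; q=cv2.minEnclosingCircle(Q[:,:2].astype(np.float32))
print("knob z",np.nanmedian(Q[:,2]),q,"travel",-(np.array(q[0])-[.4594,.2087])@ay,m.sum())
m=(u>220)&(u<350)&(v>120)&(v<300)&(abs(z-.0355)<.003);print("plate z",np.nanmedian(z[m]))
E
```

```text
knob z 0.06451834857579014 ((0.46923545002937317, 0.15152032673358917), 0.010940889827907085) travel 0.058019176916454786 461
plate z 0.035182424003664
```

The knob top is at 0.0645 m, the same as when it was fully home at the loading station, and the shuttle has travelled 58 mm. It's locked, so I'm handing in.

```bash
python3 -c "
from h import *
print(arm.finish_job())"
```

```text
the job is handed in; nothing more can be done
None
```

Job handed in, verdict not shown: the vial stands upright on the worktop, the wide puck lies flat in the tray, and the shuttle is at 58 mm, with the knob's height showing it fully home in the second hole.

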